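# Open the blue gas outlet, set the flow and lock it

## Robot

A 7-joint arm with a two-finger parallel gripper is mounted at the origin on the work surface. World frame = base frame: x ahead of the robot, y to its left, z up, the work surface at z = 0. Lengths are in m, angles in rad, forces in N, time in s.
With the tool pointing down it reaches from about 0.425 to 0.825 m from the base axis. Payload 3.6 kg.
Tool frame: the origin (TCP) lies between the finger pads; the fingertips stand 14 mm ahead of it and the grasp point (between the pads) lies 5 mm behind it; z points along the fingers, y is the line along which they close (so a half turn about z gives the same grasp; the last joint's range is limited). The gripper opens to 93 mm and grips with 3 to 60 N. Pads are 15 mm wide; open, the fingers measure 128 mm over their backs; the gripper's body (75 mm by 188 mm) begins 65 mm behind the grasp point.
Start: joints at [-1.157, 0.615, -0.013, 1.423, 0.008, 1.103, -0.04], TCP at [0.277, 0.588, 0.201] pointing down, gripper open.
Joint ranges: [-3.12, 3.12], [-0.3, 2.06], [-1.34, 1.32], [0.26, 2.42], [-1.36, 4.5], [0.01, 1.98], [-2.84, 2.84]. Speed limits (rad/s): [2.79, 2.79, 3.14, 3.14, 3.14, 3.14, 3.14].

## Interface

Orientations are given as a unit quaternion [x, y, z, w].
In Python, from bench import manip gives the robot as it stands.
- The arm moves only by the tool carry_out, never from a script. Its arguments are lists of equal length, an entry for each row: "jaw": the opening, from -1 (shut) to 1 (fully open); "travel": the shift along the tool's x, y, z in cm, a list of three; "angular": the turn, a rotation vector about the tool's x, y, z in degrees, a list of three. A call has exactly 5 rows; each row is the pose to reach, as a shift and turn from the pose commanded when the call began, along the tool's axes at that moment; what a row does not reach only later rows make up. A row lasts 1/8 s, in which the tool goes at most 62.5 mm and 10.7 degrees, less where a joint would pass 70% of its speed; a pose out of reach is approached as far as the arm can. A call with a gripper value outside its range is refused whole. The fingers move at their own pace and stop on an object; "force" is the grip in N (left out, the last holds). Time passes only in rows, so rows that repeat a pose let the fingers close, or fill a call up. It gives the time, the measured TCP pose, the force, the opening and the grip force at its end, in the units of the state.
- manip.sense(): the state, without advancing time (a new reading comes with each control period).
- manip.get_image(name): name is "side" or "top"; returns (picture, depth): 400x640x3 uint8, blue, green, red; 400x640 float32, m along the optical axis (not along the pixel's ray), 0 where there is no reading.
- manip.camera_params(name): a dict with "fx", "fy", "cx", "cy" (pixels), "world_to_cam" (4x4, takes a point from world to camera coordinates). Camera axes: x right, y down, z forward; pixel columns grow to the right and rows downward; lengths in m; the calibration is good to about 2 mm. A picture is of the moment at which its call begins. camera_params takes no time and is no camera call.
- manip.job_done(): hands the job in; it is judged then, once.
The state is a dict: "t": time; "joint_positions": joint angles; "qd": joint speeds; "effort": joint torques, N m; "eef_pos": TCP position; "orientation": TCP orientation; "ft_force": force on the tool from outside, world axes, zero at the start; "torque": the same for the moment, N m; "gripper_width": finger opening in m; "grip_force": force on a finger pad.
Only numpy, scipy, OpenCV 4.12 (cv2) and the standard library are available. Lean on these libraries where they do the work, as an engineer would, in place of code of your own. Each camera call takes 0.05 s, during which the arm holds its last target. There are 200 camera calls.

## Task

Bring the blue nitrogen line into service: first pull the blue cap straight up off its outlet, all the way to its upper stop, then turn the flow knob so its white pointer points at the green mark, and last slide the yellow lock all the way over the knob. Leave the orange and white caps pressed down, do not move the bottles and other things on the bench, and let go of everything at the end.

Things in the scene. Friction and masses are not known exactly. Their poses are not given: they have to be found in the camera images.
- cap_blue_grip (a point): Grip point of the blue outlet cap, on its vertical axis, 45 mm above its underside, 15 mm below its flat top. Ribbed cylinder, 41 mm diameter, 60 mm tall, captive on a vertical slide; pressed home its underside is 45 mm above the bench. Site x points to the guide rod: grip the cap's sides along the point's y.
- port_blue: Outlet of the blue cap: slate-blue block 100 x 80 mm, 40 mm high, fixed, with blue strip on its robot side. Origin: on the bench under the cap's axis; x away from the robot at yaw 0, z up. An 8 mm guide rod (16 mm collar on top) stands at x = +0.045 up to 113 mm above the bench; a 12 mm wide lug low on the cap rides on it.
- cap_blue (a joint): Height of the blue cap on its slide, m: 0 = snapped down home on the outlet, 0.045 = pulled up to the upper stop. A detent holds it down (about 13 N to pull free); below about 0.015 it snaps back down, higher up friction keeps it where it is left.
- cap_orange_grip (a point): Grip point of the orange outlet cap, on its vertical axis, 45 mm above its underside, 15 mm below its flat top. Ribbed cylinder, 41 mm diameter, 60 mm tall, captive on a vertical slide; pressed home its underside is 45 mm above the bench. Site x points to the guide rod: grip the cap's sides along the point's y. To be left pressed down.
- port_orange: Outlet of the orange cap: slate-blue block 100 x 80 mm, 40 mm high, fixed, with orange strip on its robot side. Origin: on the bench under the cap's axis; x away from the robot at yaw 0, z up. An 8 mm guide rod (16 mm collar on top) stands at x = +0.045 up to 113 mm above the bench; a 12 mm wide lug low on the cap rides on it.
- cap_orange (a joint): Height of the orange cap on its slide, m: 0 = snapped down home on the outlet, 0.045 = pulled up to the upper stop. A detent holds it down (about 13 N to pull free); below about 0.015 it snaps back down, higher up friction keeps it where it is left.
- cap_white_grip (a point): Grip point of the white outlet cap, on its vertical axis, 45 mm above its underside, 15 mm below its flat top. Ribbed cylinder, 41 mm diameter, 60 mm tall, captive on a vertical slide; pressed home its underside is 45 mm above the bench. Site x points to the guide rod: grip the cap's sides along the point's y. To be left pressed down.
- port_white: Outlet of the white cap: slate-blue block 100 x 80 mm, 40 mm high, fixed, with white strip on its robot side. Origin: on the bench under the cap's axis; x away from the robot at yaw 0, z up. An 8 mm guide rod (16 mm collar on top) stands at x = +0.045 up to 113 mm above the bench; a 12 mm wide lug low on the cap rides on it.
- cap_white (a joint): Height of the white cap on its slide, m: 0 = snapped down home on the outlet, 0.045 = pulled up to the upper stop. A detent holds it down (about 13 N to pull free); below about 0.015 it snaps back down, higher up friction keeps it where it is left.
- regulator: Flow regulator: slate-blue base plate 150 (x) x 270 (y) mm, 10 mm thick, fixed to the bench, carrying the knob and the lock. Origin: centre of its underside on the bench; x away from the robot at yaw 0, y along the lock's travel, z up. The knob's axis is at y = +0.07, on a raised white 108 mm square.
- knob_grip (a point): Gripping point of the flow knob, on its vertical axis, 50 mm above the bench and 12 mm below the knob's top. Black disc 64 mm across (top 30 mm above the bench) with an upright bar 62 mm long, 16 mm thick, 30 to 62 mm above the bench. The bar lies along the point's x; the white pointer line on top points along -x. Grip the bar across its 16 mm (along y).
- flow_knob (a joint): Knob angle, rad, growing clockwise seen from above, range 0 to 2.6. At 0 the pointer points along the regulator's -x; it points at the green set mark at 1.65.
- mark (a point): Centre of the green set mark, a 16 x 6 mm bar on the white square, 44 mm from the knob's axis.
- lock_handle (a point): Gripping point of the lock's handle. The lock is a yellow hood with a clear roof, 124 (x) x 85 (y) mm, roof 74 mm above the bench; on its centre stands a yellow fin 50 mm long (x), 16 mm thick (y), 74 to 116 mm above the bench. The point is in the fin, 100 mm above the bench; axes as the regulator's.
- lock (a joint): Travel of the lock along the regulator's +y, m: 0 = fully open, 0.14 = fully over the knob (handle on the knob's axis, end stop). Slides with about 3 N friction and stays where left.
- amber_bottle: Amber glass bottle with black screw cap, 70 mm across, 150 mm tall; bystander, to be left in place. Origin at its underside's centre.
- clear_bottle: Clear glass bottle with red screw cap, 76 mm across, 160 mm tall; bystander, to be left in place. Origin at its underside's centre.
- beaker: Glass beaker, 72 mm across, 85 mm tall; bystander, to be left in place. Origin at its underside's centre.
- marker: White marker pen with red cap lying on the bench, 130 mm long, 19 mm thick; bystander, to be left in place. Origin at its underside's centre.
- wrench: Steel wrench lying on the bench, 160 mm long, 8 mm thick; bystander, to be left in place. Origin at its underside's centre.
- tube_rack: Blue rack of microtubes, 70 x 130 mm, 59 mm high; bystander, to be left in place. Origin at its underside's centre.
- tip_box: Grey pipette tip box with green lid, 87 x 122 mm, 68 mm high; bystander, to be left in place. Origin at its underside's centre.
Mind the look-alikes: they are no part of the job. Leave any purple look-alike of the port_orange alone. What is shaped like the port_white but purple is not meant.

How it is judged:
On the way, in this order (a step that is already met when the one before it is completed fails the run):
1. the blue cap is pulled up to its upper stop (value of joint cap_blue above 0.04 m), for 0.2 s.
2. with the blue outlet open, the knob's pointer is at the green mark (value of joint cap_blue above 0.04 m and value of joint flow_knob between 1.53 and 1.77 rad), for 0.2 s.
3. the lock is fully over the knob, which is still at the mark (all of step 2 and value of joint lock above 0.132 m), for 0.2 s.
At the end, for the whole second after the job is handed in: The blue cap stands at least 40 mm up its 45 mm slide, the orange and white caps are home (within 3 mm), the knob is within 0.12 rad (7 degrees) of the green mark (1.65 rad) and the lock is within 8 mm of the end of its 140 mm travel (all of step 3 and value of joint each of cap_orange, cap_white below 0.003 m); the robot touches nothing.
It fails at once if the orange or white cap is pulled up by more than 10 mm (value of joint any of cap_orange, cap_white above 0.01 m).
It fails at once if the lock is slid over the knob (more than half way) while the knob is not at the mark (value of joint lock above 0.07 m and not (value of joint flow_knob between 1.53 and 1.77 rad)).
It fails at once if a bystander is moved by more than 30 mm (distance of any of amber_bottle, clear_bottle, beaker, marker, wrench, tube_rack, tip_box from where it was at the start of the episode above 0.03 m).
It also fails if it takes over 58 s, if anything falls off the work surface, if the arm or the gripper's body presses on something with over 40 N, if the wrist force passes 120 N, or if a joint passes its speed limit or range.

## Working session

There is one attempt and no reset: what is moved stays moved. The work goes in short steps, Python scripts to look and compute and a tool call to move; the robot and the scene stay as the last step left them, time stands still between calls to the robot, and variables do not carry over. Pictures are saved under pics/ and viewed, at most 10 in all, crops included, and the job is handed in when it is done.

Besides the shell and the picture viewer there is one more tool, called after "Emit:" as a command line: name --argument value ..., lists and objects as JSON in quotes. carry_out: Moves the arm, as the interface text tells. Its arguments: {"type":"object","properties":{"jaw":{"type":"array","items":{"type":"number"}},"travel":{"type":"array","items":{"type":"array","items":{"type":"number"}}},"angular":{"type":"array","items":{"type":"array","items":{"type":"number"}}},"force":{"type":"number"}},"required":["jaw","travel","angular"]}

```bash
mkdir -p pics
cat > h.py <<'E'
import numpy as np, cv2
from bench import manip
def cam(n):
    p=manip.camera_params(n); return p, np.linalg.inv(np.array(p["world_to_cam"]))
def ray(n,u,v,z):
    p,T=cam(n); d=T[:3,:3]@np.array([(u-p["cx"])/p["fx"],(v-p["cy"])/p["fy"],1]); o=T[:3,3]
    return o+d*(z-o[2])/d[2]
def proj(n,P):
    p,_=cam(n); c=np.array(p["world_to_cam"])@np.append(P,1); return p["fx"]*c[0]/c[2]+p["cx"],p["fy"]*c[1]/c[2]+p["cy"]
def cloud(n,D):
    p,T=cam(n); v,u=np.mgrid[:400,:640]
    C=np.stack([(u-p["cx"])/p["fx"]*D,(v-p["cy"])/p["fy"]*D,D],-1); return C@T[:3,:3].T+T[:3,3]
E
python3 - <<'E'
from h import *
for n in("top","side"):
    I,D=manip.get_image(n); cv2.imwrite(f"pics/{n}0.png",I); np.savez(f"{n}0.npz",I=I,D=D)
    print(n,cam(n)[1].round(3).tolist(),cam(n)[0]["fx"])
s=manip.sense(); print(s)
E
```

```text
top [[0.012, -0.991, 0.131, 0.386], [-1.0, -0.013, -0.011, 0.004], [0.013, -0.131, -0.991, 1.282], [0.0, 0.0, 0.0, 1.0]] 465.337231755286
side [[-0.871, -0.367, 0.327, 0.14], [-0.491, 0.629, -0.602, 0.801], [0.015, -0.685, -0.728, 1.063], [0.0, 0.0, 0.0, 1.0]] 392.19255798787214
{'t': 0.1, 'joint_positions': array([-1.15650898,  0.61579156, -0.01259618,  1.4247361 ,  0.00808902,
        1.1033681 , -0.04041031]), 'qd': array([ 3.90215072e-04, -2.21093614e-03,  8.76933380e-04, -5.20215613e-03,
        1.69260630e-03,  9.11262296e-04,  2.66152169e-05]), 'effort': array([ 1.41927874e-03, -4.60040331e+01,  2.10273592e-01, -1.66244227e+01,
       -6.11578161e-02,  1.69632345e-02,  1.11966251e-04]), 'eef_pos': array([0.27700348, 0.58719946, 0.19951802]), 'orientation': array([ 2.18597268e-01,  9.75814514e-01, -1.10235696e-03, -2.32281571e-04]), 'ft_force': array([-0.01009156,  0.05058395, -0.68940591]), 'torque': array([ 0.04922943, -0.03058584, -0.0066138 ]), 'grip_force': 0.0, 'gripper_width': 0.0928231063195334}
```

View pics/top0.png

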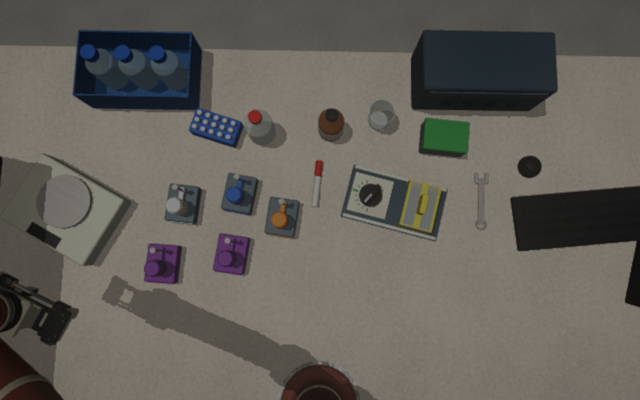

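View pics/side0.png

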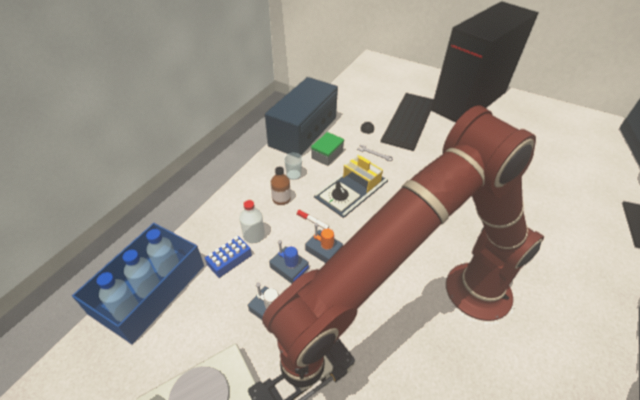

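Top view: blue cap near (235,193), with orange at (280,217), white at (180,200) and the purple decoys at (160,265) and (230,255). The knob is at (371,195), the lock at (421,205), and the pen at (318,183). Next I measure these.

Run:
```python
from h import *
d=np.load("top0.npz"); I=d["I"]; D=d["D"]; P=cloud("top",D)
H=cv2.cvtColor(I,cv2.COLOR_BGR2HSV)
def box(m,u0,u1,v0,v1):
    k=np.zeros(m.shape,bool); k[v0:v1,u0:u1]=1; return m&k
z=P[...,2]
def rep(n,m):
    q=P[m]; print(n,m.sum(),"med",np.median(q,0).round(4),"mid",((q.min(0)+q.max(0))/2).round(4),"ext",np.ptp(q,axis=0).round(3))
blue=(H[...,0]>100)&(H[...,0]<125)&(H[...,1]>150)
c=box(blue&(z>.098)&(z<.112),215,262,168,215); rep("blue cap top",c)
for n,b in (("blueport",(215,262,168,218)),("orange",(258,305,190,242)),("white",(158,205,178,228))):
    m=box((z>.03)&(z<.05),*b); q=P[m][:,:2].astype(np.float32); print(n,cv2.minAreaRect(q))
m=box((z>.098)&(z<.12),258,305,190,242); rep("orange top",m)
m=box((z>.098)&(z<.12)&~blue,215,262,168,218); rep("collar blue",m)
# regulator
y=(H[...,0]>20)&(H[...,0]<35)&(H[...,1]>120)
m=box(y&(z>.1)&(z<.125),385,455,165,245); rep("fin",m); print(cv2.minAreaRect(P[m][:,:2].astype(np.float32)))
m=box(y&(z>.06)&(z<.08),385,455,165,245); print("hood",cv2.minAreaRect(P[m][:,:2].astype(np.float32)))
m=box((z>.005)&(z<.13),335,455,160,245); print("reg",cv2.minAreaRect(P[m][:,:2].astype(np.float32)))
m=box((z>.052)&(z<.07),345,395,170,220); rep("bar",m); print(cv2.minAreaRect(P[m][:,:2].astype(np.float32)))
m=box((z>.022)&(z<.07),345,395,170,220); rep("disc",m); print(cv2.minEnclosingCircle(P[m][:,:2].astype(np.float32)))
g=(H[...,0]>40)&(H[...,0]<85)&(H[...,1]>90)
m=box(g,345,395,165,220);rep("mark",m)
a=cv2.resize(I[160:250,210:310],None,fx=4,fy=4,interpolation=2); b=cv2.resize(I[160:250,340:450],None,fx=4,fy=4,interpolation=2)
cv2.imwrite("pics/crop.png",np.clip(1.6*np.hstack([a[:,:360],b]).astype(float),0,255).astype(np.uint8))
```

```text
blue cap top 163 med [0.5372 0.226  0.107 ] mid [0.5375 0.2258 0.1062] ext [0.036 0.034 0.01 ]
blueport ((0.5491886138916016, 0.22448435425758362), (0.08083437383174896, 0.10240402817726135), 79.97916412353516)
orange ((0.4873429834842682, 0.10753676295280457), (0.07988619059324265, 0.10271743685007095), 82.11405944824219)
white ((0.5202166438102722, 0.3755674660205841), (0.08092649281024933, 0.1028694212436676), 84.85015869140625)
orange top 229 med [0.4777 0.1068 0.1067] mid [0.4914 0.1101 0.1087] ext [0.072 0.039 0.021]
collar blue 64 med [0.5557 0.2195 0.1068] mid [0.554  0.2257 0.1088] ext [0.072 0.039 0.021]
fin 134 med [ 0.5186 -0.2544  0.1161] mid [ 0.5185 -0.2557  0.1119] ext [0.048 0.024 0.023]
((0.5191043019294739, -0.2561608552932739), (0.015090682543814182, 0.049057312309741974), 76.14678955078125)
hood ((0.5181474089622498, -0.2577042281627655), (0.08645554631948471, 0.1217193752527237), 76.06827545166016)
reg ((0.5355521440505981, -0.20184855163097382), (0.23433159291744232, 0.33292677998542786), 0.6490799188613892)
bar 141 med [ 0.5504 -0.1316  0.0632] mid [ 0.5508 -0.1316  0.0619] ext [0.053 0.048 0.014]
((0.5509522557258606, -0.13110364973545074), (0.01590050756931305, 0.06146460399031639), 48.84589385986328)
disc 923 med [ 0.5482 -0.1295  0.0263] mid [ 0.5504 -0.1309  0.0455] ext [0.126 0.126 0.047]
((0.5563716888427734, -0.1329309642314911), 0.0762813463807106)
mark 5 med [ 0.5637 -0.0866  0.0257] mid [ 0.5644 -0.0881  0.0241] ext [0.003 0.009 0.005]
```

View pics/crop.png

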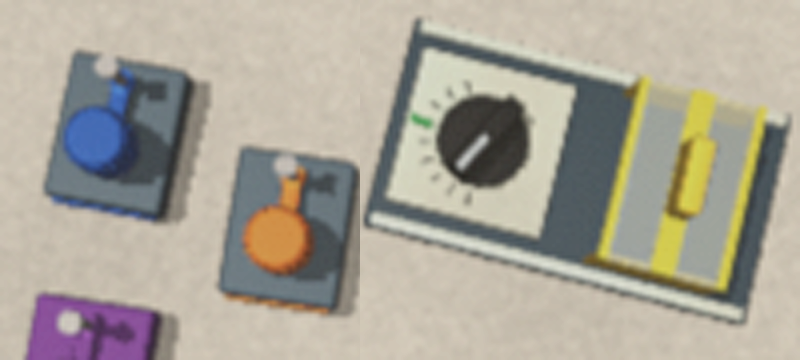

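The crop shows the blue port with its rod collar up at (105,65). The white pointer runs from (488,135) to (458,168), and the green mark is at (422,120). The numbers agree with the given sizes:
- Blue cap axis at (0.538, 0.226), port yaw -10°.
- Knob at (0.551, -0.131), at about 0.47 rad.
- Regulator yaw -14°, lock about 10 mm open.

```bash
cat > go.py <<'E'
import sys; from h import *
from scipy.spatial.transform import Rotation as R
s=manip.sense(); r=R.from_quat(s["orientation"]); p=s["eef_pos"]
y=r.apply([0,1,0]); print("t",s["t"].__round__(2),"tcp",p.round(4),"yang",np.degrees(np.arctan2(y[1],y[0])).round(2),"F",s["ft_force"].round(1),"w",round(s["gripper_width"],4),"j7",s["joint_positions"].round(2))
a=list(map(float,sys.argv[1:]))
if a:
    t=np.radians(a[3]); Y=np.array([np.cos(t),np.sin(t),0]); Z=np.array([0,0,-1.]); G=R.from_matrix(np.c_[np.cross(Y,Z),Y,Z])
    print("travel cm",(r.inv().apply(np.array(a[:3])-p)*100).round(2),"ang",np.degrees((r.inv()*G).as_rotvec()).round(2))
E
python3 go.py .538 .226 .20 80
```

```text
t 0.1 tcp [0.277  0.5872 0.1995] yang 64.75 F [-0.   0.1 -0.7] w 0.0928 j7 [-1.16  0.62 -0.01  1.42  0.01  1.1  -0.04]
travel cm [-39.01 -21.53   0.  ] ang [ -0.13  -0.02 -15.25]
```

Emit:
carry_out --jaw '[1,1,1,1,1]' --travel '[[-4,-2.2,0],[-9,-5,0],[-14,-7.7,0],[-19,-10.5,0],[-24,-13.2,0]]' --angular '[[0,0,-3],[0,0,-6],[0,0,-9],[0,0,-12],[0,0,-15.2]]' --force 45

```text
t: 0.72
eef_pos: [0.4388, 0.3642, 0.2002]
orientation: [0.087, 0.996, -0.0, -0.0]
ft_force: [0.0, 0.3, -0.4]
gripper_width: 0.0927
grip_force: 0.0
```

```bash
python3 go.py .538 .226 .20 80
```

```text
t 0.72 tcp [0.4388 0.3642 0.2002] yang 80.05 F [ 0.   0.3 -0.4] w 0.0927 j7 [-0.68  0.49 -0.07  1.66  0.04  0.99  0.63]
travel cm [-12.16 -11.9    0.02] ang [-0.04 -0.02  0.05]
```

Emit:
carry_out --jaw '[1,1,1,1,1]' --travel '[[-4,-4,0],[-8,-8,0],[-12,-11.7,0],[-12,-11.7,0],[-12,-11.7,0]]' --angular '[[0,0,0],[0,0,0],[0,0,0],[0,0,0],[0,0,0]]'

```text
t: 1.35
eef_pos: [0.5351, 0.2304, 0.2001]
orientation: [0.088, 0.996, 0.0, -0.001]
ft_force: [0.9, 0.1, -0.9]
gripper_width: 0.093
grip_force: 0.0
```

```bash
python3 go.py .538 .226 .085 80
```

```text
t 1.35 tcp [0.5351 0.2304 0.2001] yang 79.95 F [ 0.9  0.1 -0.9] w 0.093 j7 [-0.41  0.51 -0.06  1.63  0.03  1.01  0.92]
travel cm [-0.38 -0.39 11.51] ang [ 0.01 -0.09 -0.05]
```

Emit:
carry_out --jaw '[1,1,1,1,1]' --travel '[[-0.4,-0.4,2.5],[-0.4,-0.4,6],[-0.4,-0.4,9.5],[-0.4,-0.4,11.5],[-0.4,-0.4,11.5]]' --angular '[[0,0,0],[0,0,0],[0,0,0],[0,0,0],[0,0,0]]'

```text
t: 1.98
eef_pos: [0.5365, 0.2269, 0.084]
orientation: [0.086, 0.996, -0.001, -0.002]
ft_force: [-1.0, -0.4, 0.6]
gripper_width: 0.093
grip_force: 0.0
```

Emit:
carry_out --jaw '[0.2,-0.2,-0.4,-0.6,-0.6]' --travel '[[0,0,0],[0,0,0],[0,0,0],[0,0,0],[0,0,0]]' --angular '[[0,0,0],[0,0,0],[0,0,0],[0,0,0],[0,0,0]]'

```text
t: 2.6
eef_pos: [0.5391, 0.2252, 0.0857]
orientation: [0.088, 0.996, 0.0, 0.0]
ft_force: [-0.6, 0.7, 0.3]
gripper_width: 0.0474
grip_force: 0.0
```

```bash
python3 go.py .538 .226 .085 80
```

```text
t 2.6 tcp [0.5391 0.2252 0.0857] yang 79.94 F [-0.6  0.7  0.3] w 0.0474 j7 [-0.4   0.65 -0.05  1.75  0.05  0.75  0.92]
travel cm [0.12 0.06 0.07] ang [ 0.01  0.01 -0.06]
```

Emit:
carry_out --jaw '[-0.8,-0.8,-0.8,-0.8,-0.8]' --travel '[[0,0,0],[0,0,0],[0,0,0],[0,0,0],[0,0,0]]' --angular '[[0,0,0],[0,0,0],[0,0,0],[0,0,0],[0,0,0]]'

```text
t: 3.22
eef_pos: [0.5405, 0.2253, 0.0872]
orientation: [0.088, 0.996, 0.0, 0.002]
ft_force: [0.2, -1.0, 7.0]
gripper_width: 0.0094
grip_force: 3.4
```

Emit:
carry_out --jaw '[-0.8,-0.8,-0.8,-0.8,-0.8]' --travel '[[0,0,-0.5],[0,0,-1.5],[0,0,-2.5],[0,0,-3.5],[0,0,-4.2]]' --angular '[[0,0,0],[0,0,0],[0,0,0],[0,0,0],[0,0,0]]'

```text
t: 3.85
eef_pos: [0.5392, 0.2254, 0.1284]
orientation: [0.088, 0.996, 0.0, 0.0]
ft_force: [0.0, 0.2, -0.3]
gripper_width: 0.0094
grip_force: 0.0
```

The fingers closed to 9 mm, so the cap isn't between the pads. I'll take a picture.

Run:
```python
from h import *
for n in("top","side"):
    I,D=manip.get_image(n); np.savez(f"{n}1.npz",I=I,D=D)
    u,v=map(int,proj(n,[.54,.225,.1])); print(n,u,v)
    c=I[max(v-60,0):v+60,max(u-65,0):u+65]; c=cv2.resize(c,(390,360),interpolation=2)
    globals()[n]=c
cv2.imwrite("pics/l1.png",np.clip(np.hstack([top,side])*1.4,0,255).astype(np.uint8))
```

```text
top 234 193
side 290 250
```

View pics/l1.png

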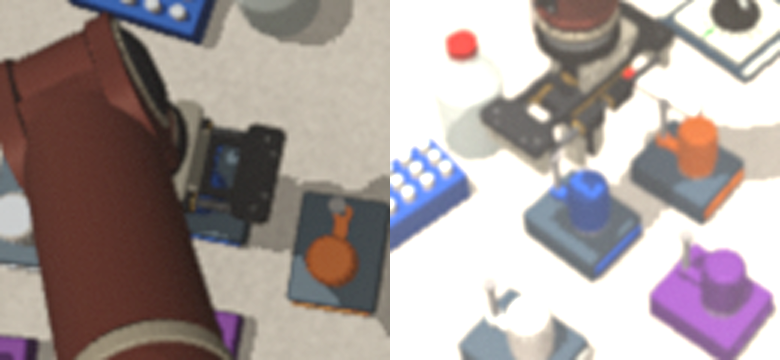

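The side view shows the cap still home at crop (592,185). The fingertips are near (595,150), which looks further out than the reported TCP. I'll check the gripper position from depth.

```bash
python3 - <<'E'
from h import *
for n in("side","top"):
    d=np.load(n+"1.npz"); P=cloud(n,d["D"]); 
    for a,b in((.112,.125),(.125,.14),(.14,.16),(.16,.19),(.19,.22)):
        m=(P[...,2]>a)&(P[...,2]<b)&(abs(P[...,0]-.54)<.11)&(abs(P[...,1]-.22)<.12)&(d["D"]>0)
        q=P[m]
        if len(q): print(n,a,len(q),q.min(0).round(3),q.max(0).round(3),np.median(q,0).round(3))
s0=np.load("side0.npz");I=s0["I"];P=cloud("side",s0["D"]);H=cv2.cvtColor(I,cv2.COLOR_BGR2HSV)
m=(H[...,0]>100)&(H[...,0]<125)&(H[...,1]>150)&(P[...,2]>.1)&(P[...,2]<.12)&(abs(P[...,0]-.54)<.06)&(abs(P[...,1]-.22)<.06)
print(P[m].min(0),P[m].max(0),m.sum())
print("proj tcp",proj("side",[.539,.2254,.128]),proj("top",[.539,.2254,.128]))
E
python3 go.py
```

```text
side 0.112 11 [0.516 0.103 0.112] [0.582 0.22  0.116] [0.527 0.111 0.114]
side 0.14 28 [0.53  0.211 0.146] [0.551 0.246 0.16 ] [0.534 0.222 0.156]
side 0.16 70 [0.529 0.209 0.161] [0.55  0.247 0.19 ] [0.535 0.237 0.174]
side 0.19 15 [0.533 0.239 0.19 ] [0.554 0.25  0.207] [0.536 0.247 0.2  ]
top 0.112 18 [0.515 0.101 0.113] [0.528 0.109 0.12 ] [0.52  0.104 0.115]
[0.52172574 0.21581978 0.10121793] [0.5500459  0.24059659 0.10830497] 51
proj tcp (np.float64(290.07413871681786), np.float64(245.59177983568262)) (np.float64(232.00119064709153), np.float64(192.18705040107847))
t 3.95 tcp [0.5396 0.2255 0.1286] yang 79.94 F [ 0.6 -0.6  0.6] w 0.0092 j7 [-0.4   0.59 -0.05  1.71  0.04  0.84  0.92]
```

Depth agrees in x and y, but the lowest finger points are at z≈0.146 when I expect 0.114. That fits the fingers having closed on top of the cap. I'll compare against the start images with the gripper open.

Run:
```python
from h import *
for n in("side","top"):
    d=np.load(n+"0.npz"); P=cloud(n,d["D"])
    for a in np.arange(.14,.30,.02):
        m=(P[...,2]>a)&(P[...,2]<a+.02)&(abs(P[...,0]-.277)<.13)&(abs(P[...,1]-.588)<.13)&(d["D"]>0); q=P[m]
        if len(q): print(n,a.round(2),len(q),q.min(0).round(3),q.max(0).round(3))
d=np.load("side1.npz"); I=d["I"];P=cloud("side",d["D"])
for v in range(228,254,2): print(v,[(int(P[v,u,2]*1000)) for u in range(276,308,2)],I[v,290])
c=np.load("side0.npz")["I"][290:400,230:380]; e=I[210:270,250:330]
cv2.imwrite("pics/l2.png",np.hstack([cv2.resize(c,(400,400),interpolation=2),cv2.resize(e,(400,400),interpolation=2)]))
```

```text
side 0.2 2 [0.248 0.543 0.217] [0.264 0.545 0.219]
side 0.22 11 [0.247 0.543 0.22 ] [0.263 0.548 0.24 ]
side 0.24 7 [0.251 0.545 0.245] [0.258 0.548 0.259]
side 0.26 15 [0.246 0.541 0.262] [0.253 0.548 0.278]
top 0.2 2 [0.301 0.632 0.216] [0.308 0.635 0.22 ]
top 0.22 50 [0.245 0.529 0.22 ] [0.312 0.64  0.24 ]
top 0.24 37 [0.245 0.529 0.24 ] [0.312 0.641 0.257]
top 0.26 18 [0.296 0.628 0.261] [0.31  0.636 0.28 ]
top 0.28 22 [0.304 0.627 0.28 ] [0.312 0.64  0.297]
228 [1, 275, 274, 268, 255, 255, 256, 253, 257, 251, 243, 2, -1, 0, 0, 2] [74 75 77]
230 [273, 272, 271, 238, 243, 254, 253, 255, 250, 240, 1, 4, 0, -1, -2, 0] [72 73 75]
232 [273, 270, 0, 229, 226, 1062, 251, 248, 241, 186, -1, 3, 2, -5, 0, 3] [65 73 79]
234 [273, 274, -3, 200, 248, 244, 239, 237, 183, 180, 0, -2, 0, 1, 0, -2] [63 70 76]
236 [272, 273, -4, 250, 247, 200, 192, 168, 176, 166, -1, 2, 1, 1, -1, 3] [75 82 87]
238 [272, 267, 249, 245, 183, 190, 184, 157, 165, 156, 1, 2, 0, 1, 2, -3] [83 91 95]
240 [264, 247, 241, 0, 172, 176, 173, 147, 153, 148, 0, 0, 0, 1, 1, 0] [ 92 102 106]
242 [258, 109, 112, -2, 162, 169, 168, 3, 1, 3, -1, 0, 1, 2, 0, 43] [137 150 159]
244 [251, 0, 101, -4, 0, 158, 157, 149, 5, 2, 3, -2, 1, 0, 2, 37] [147 160 169]
246 [244, -2, 89, 0, 39, 41, 106, 105, 108, 0, 0, 0, 1, 0, -2, 28] [147 135 136]
248 [232, 2, 75, 39, 42, 105, 104, 106, 103, 105, 102, 1, 1, 3, -1, 20] [131  82  66]
250 [-4, -2, 69, 43, 99, 104, 106, 105, 102, 105, 103, 0, 0, -3, -3, 5] [136  85  68]
252 [0, 54, 61, 54, 102, 109, 104, 102, 106, 106, 106, 1, -1, 0, -3, 1] [180 104  72]
```

View pics/l2.png

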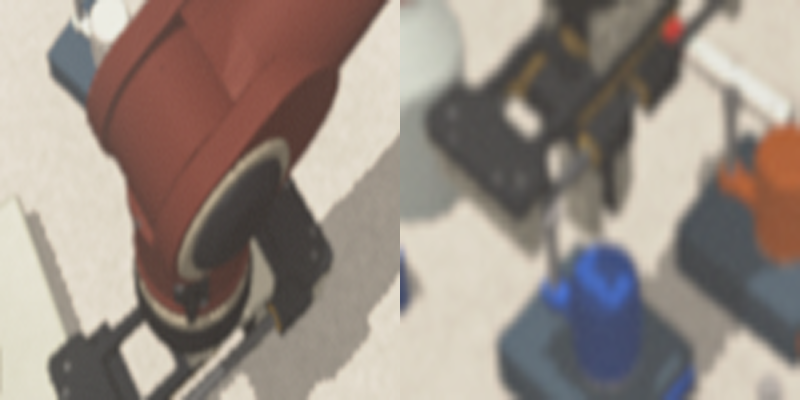

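Both views agree: the real fingertips sit about 32 mm higher than the reported TCP implies (tips at TCP+18 mm), while x and y are right. I'll therefore command z 32 mm lower. The cap is undisturbed, so I open, descend to a reported z of 0.053 and grip again.

Emit:
carry_out --jaw '[0.6,1,1,1,1]' --travel '[[0,0,-1],[0,0,-1],[0,0,-1],[0,0,-1],[0,0,-1]]' --angular '[[0,0,0],[0,0,0],[0,0,0],[0,0,0],[0,0,0]]'

```text
t: 4.58
eef_pos: [0.5389, 0.2252, 0.1373]
orientation: [0.088, 0.996, -0.0, -0.0]
ft_force: [-0.0, 0.3, -0.3]
gripper_width: 0.0547
grip_force: 0.0
```

```bash
python3 go.py .538 .226 .053 80
```

```text
t 4.58 tcp [0.5389 0.2252 0.1373] yang 79.95 F [-0.   0.3 -0.3] w 0.0547 j7 [-0.4   0.58 -0.05  1.7   0.04  0.86  0.93]
travel cm [0.1  0.06 8.43] ang [-0.02 -0.03 -0.05]
```

Emit:
carry_out --jaw '[1,1,1,1,1]' --travel '[[0.1,0.1,0],[0.1,0.1,1],[0.1,0.1,2.5],[0.1,0.1,4],[0.1,0.1,5.5]]' --angular '[[0,0,0],[0,0,0],[0,0,0],[0,0,0],[0,0,0]]'

```text
t: 5.2
eef_pos: [0.5378, 0.2262, 0.081]
orientation: [0.088, 0.996, -0.0, -0.001]
ft_force: [-0.1, 0.6, 0.5]
gripper_width: 0.0927
grip_force: 0.0
```

Emit:
carry_out --jaw '[1,1,0.4,-0.5,-0.8]' --travel '[[0,0,1.5],[0,0,2.9],[0,0,2.9],[0,0,2.9],[0,0,2.9]]' --angular '[[0,0,0],[0,0,0],[0,0,0],[0,0,0],[0,0,0]]'

```text
t: 5.82
eef_pos: [0.5387, 0.2267, 0.0542]
orientation: [0.088, 0.996, 0.0, 0.001]
ft_force: [-0.4, -0.1, 0.5]
gripper_width: 0.0676
grip_force: 0.0
```

Emit:
carry_out --jaw '[-0.8,-0.8,-0.8,-0.8,-0.8]' --travel '[[0,0,0],[0,0,0],[0,0,0],[0,0,0],[0,0,0]]' --angular '[[0,0,0],[0,0,0],[0,0,0],[0,0,0],[0,0,0]]'

```text
t: 6.45
eef_pos: [0.538, 0.2247, 0.0537]
orientation: [0.088, 0.996, -0.001, -0.0]
ft_force: [-1.9, -4.8, 4.8]
gripper_width: 0.0401
grip_force: 45.0
```

Gripped at 40 mm with 45 N, so I pull up.

Emit:
carry_out --jaw '[-0.8,-0.8,-0.8,-0.8,-0.8]' --travel '[[0,0,-1],[0,0,-2],[0,0,-3],[0,0,-4],[0,0,-4.5]]' --angular '[[0,0,0],[0,0,0],[0,0,0],[0,0,0],[0,0,0]]'

```text
t: 7.08
eef_pos: [0.5378, 0.2248, 0.0991]
orientation: [0.088, 0.996, -0.001, -0.0]
ft_force: [4.1, -3.9, -23.3]
gripper_width: 0.0402
grip_force: 45.0
```

Emit:
carry_out --jaw '[-0.8,-0.8,-0.8,-0.8,-0.8]' --travel '[[0,0,-0.2],[0,0,-0.3],[0,0,-0.3],[0,0,-0.3],[0,0,-0.3]]' --angular '[[0,0,0],[0,0,0],[0,0,0],[0,0,0],[0,0,0]]'

```text
t: 7.7
eef_pos: [0.5378, 0.2247, 0.099]
orientation: [0.088, 0.996, -0.002, -0.001]
ft_force: [3.6, -3.3, -16.4]
gripper_width: 0.0402
grip_force: 45.0
```

At the stop: the cap rose 45 mm and the tool is pulling against it. Now I release and rise.

Emit:
carry_out --jaw '[0,0.5,0.8,1,1]' --travel '[[0,0,0.2],[0,0,0.2],[0,0,0.2],[0,0,0.2],[0,0,0.2]]' --angular '[[0,0,0],[0,0,0],[0,0,0],[0,0,0],[0,0,0]]'

```text
t: 8.32
eef_pos: [0.5383, 0.227, 0.1]
orientation: [0.087, 0.996, 0.0, 0.0]
ft_force: [0.1, -0.1, 0.7]
gripper_width: 0.0819
grip_force: 0.0
```

Emit:
carry_out --jaw '[1,1,1,1,1]' --travel '[[0,0,0],[0,0,-3],[0,0,-6],[0,0,-9],[0,0,-10]]' --angular '[[0,0,0],[0,0,0],[0,0,0],[0,0,0],[0,0,0]]'

```text
t: 8.95
eef_pos: [0.5392, 0.2269, 0.2014]
orientation: [0.088, 0.996, 0.001, 0.002]
ft_force: [-0.6, -0.0, -0.1]
gripper_width: 0.093
grip_force: 0.0
```

```bash
python3 - <<'E'
from h import *
d=manip.get_image("side"); I,D=d; P=cloud("side",D); H=cv2.cvtColor(I,cv2.COLOR_BGR2HSV)
m=(H[...,0]>100)&(H[...,0]<125)&(H[...,1]>150)&(P[...,2]>.05)&(P[...,2]<.19)&(abs(P[...,0]-.54)<.05)&(abs(P[...,1]-.22)<.05)
print(m.sum(),np.percentile(P[m],[5,50,95],axis=0))
E
python3 go.py .551 -.131 .19 49
```

```text
8 [[0.52727555 0.21437518 0.14786849]
 [0.53410675 0.21712497 0.14938448]
 [0.53950831 0.21898109 0.15037363]]
t 9.0 tcp [0.5392 0.2269 0.2016] yang 79.94 F [-0.5  0.6  0.7] w 0.0928 j7 [-0.4   0.51 -0.06  1.62  0.03  1.01  0.93]
travel cm [ -7.41 -35.03   1.11] ang [ 0.16  0.14 30.94]
```

The cap top is at 0.149, so it stays up. Next is the knob.

Emit:
carry_out --jaw '[1,1,1,1,1]' --travel '[[-1,-4,0],[-2,-9,0],[-3,-14,0],[-4,-19,0],[-5,-24,0]]' --angular '[[0,0,5],[0,0,10],[0,0,16],[0,0,23],[0,0,31]]'

```text
t: 9.62
eef_pos: [0.5446, -0.0201, 0.1982]
orientation: [0.353, 0.936, -0.0, -0.001]
ft_force: [0.9, 0.7, 0.1]
gripper_width: 0.0927
grip_force: 0.0
```

```bash
python3 go.py .551 -.131 .12 48.9
```

```text
t 9.62 tcp [ 0.5446 -0.0201  0.1982] yang 48.69 F [0.9 0.7 0.1] w 0.0927 j7 [-0.08  0.46  0.11  1.73 -0.06  0.96  0.91]
travel cm [-7.81 -7.89  7.82] ang [-0.09 -0.1  -0.21]
```

Emit:
carry_out --jaw '[0.3,0.2,0.2,0.2,0.2]' --travel '[[-3,-3,1],[-6,-6,3],[-7.8,-7.8,5],[-7.8,-7.8,7],[-7.8,-7.8,7.8]]' --angular '[[0,0,0],[0,0,0],[0,0,0],[0,0,0],[0,0,0]]' --force 25

```text
t: 10.25
eef_pos: [0.5515, -0.1285, 0.1191]
orientation: [0.351, 0.936, -0.0, -0.002]
ft_force: [0.2, -0.4, 0.3]
gripper_width: 0.0561
grip_force: 0.0
```

```bash
python3 go.py .551 -.131 .016 48.9
```

```text
t 10.25 tcp [ 0.5515 -0.1285  0.1191] yang 48.91 F [ 0.2 -0.4  0.3] w 0.0561 j7 [ 0.12  0.58  0.11  1.77 -0.08  0.8   1.12]
travel cm [-0.17 -0.19 10.31] ang [-0.13 -0.23  0.01]
```

Emit:
carry_out --jaw '[0.2,0.2,0.2,0.2,0.2]' --travel '[[-0.1,-0.2,3],[-0.1,-0.2,6],[-0.1,-0.2,8.5],[-0.1,-0.2,10],[-0.1,-0.2,10.2]]' --angular '[[0,0,0],[0,0,0],[0,0,0],[0,0,0],[0,0,0]]'

```text
t: 10.88
eef_pos: [0.5521, -0.1303, 0.0187]
orientation: [0.35, 0.937, -0.0, -0.001]
ft_force: [-0.1, 0.2, 0.0]
gripper_width: 0.0555
grip_force: 0.0
```

Emit:
carry_out --jaw '[-0.3,-0.9,-0.9,-0.9,-0.9]' --travel '[[0,0,0],[0,0,0],[0,0,0],[0,0,0],[0,0,0]]' --angular '[[0,0,0],[0,0,0],[0,0,0],[0,0,0],[0,0,0]]'

```text
t: 11.5
eef_pos: [0.5509, -0.133, 0.0199]
orientation: [0.352, 0.936, -0.002, -0.001]
ft_force: [-3.6, -3.4, 4.3]
gripper_width: 0.0158
grip_force: 25.0
```

```bash
python3 go.py .551 -.131 .016 -18.5
```

```text
t 11.5 tcp [ 0.5509 -0.133   0.0199] yang 48.84 F [-3.6 -3.4  4.3] w 0.0158 j7 [ 0.14  0.72  0.09  1.84 -0.1   0.58  1.14]
travel cm [0.13 0.16 0.39] ang [-0.19  0.09 67.34]
```

Emit:
carry_out --jaw '[-0.9,-0.9,-0.9,-0.9,-0.9]' --travel '[[0,0,0],[0,0,0],[0,0,0],[0,0,0],[0,0,0]]' --angular '[[0,0,7],[0,0,15],[0,0,23],[0,0,31],[0,0,39]]'

```text
t: 12.12
eef_pos: [0.5511, -0.1329, 0.0199]
orientation: [0.645, 0.764, -0.001, -0.0]
ft_force: [-3.6, -3.2, 4.1]
gripper_width: 0.0161
grip_force: 25.0
```

Emit:
carry_out --jaw '[-0.9,-0.9,-0.9,-0.9,-0.9]' --travel '[[0,0,0],[0,0,0],[0,0,0],[0,0,0],[0,0,0]]' --angular '[[0,0,8],[0,0,16],[0,0,24],[0,0,28.4],[0,0,28.4]]'

```text
t: 12.75
eef_pos: [0.5513, -0.1329, 0.0199]
orientation: [0.812, 0.584, -0.001, 0.001]
ft_force: [-4.2, -4.4, 5.5]
gripper_width: 0.016
grip_force: 25.0
```

```bash
python3 go.py .551 -.131 .016 -18.5
```

```text
t 12.75 tcp [ 0.5513 -0.1329  0.0199] yang -18.54 F [-4.2 -4.4  5.5] w 0.016 j7 [-0.06  0.76  0.41  1.85 -0.48  0.63  0.32]
travel cm [ 0.17 -0.09  0.39] ang [-0.04  0.17 -0.04]
```

Emit:
carry_out --jaw '[-0.2,0.1,0.2,0.2,0.2]' --travel '[[0,0,0],[0,0,0],[0,0,0],[0,0,0],[0,0,-2]]' --angular '[[0,0,0],[0,0,0],[0,0,0],[0,0,0],[0,0,0]]'

```text
t: 13.38
eef_pos: [0.5514, -0.1302, 0.0385]
orientation: [0.811, 0.585, -0.001, -0.001]
ft_force: [-0.1, 0.1, 0.8]
gripper_width: 0.0548
grip_force: 0.0
```

Emit:
carry_out --jaw '[0.2,0.2,0.2,0.2,0.2]' --travel '[[0,0,-4],[0,0,-9],[0,0,-13],[0,0,-15],[0,0,-15]]' --angular '[[0,0,8],[0,0,17],[0,0,26],[0,0,35],[0,0,44]]'

```text
t: 14.0
eef_pos: [0.5537, -0.1311, 0.1916]
orientation: [0.972, 0.236, 0.002, 0.001]
ft_force: [-0.6, 0.7, -0.7]
gripper_width: 0.0558
grip_force: 0.0
```

```bash
python3 - <<'E'
from h import *
I,D=manip.get_image("side"); u,v=map(int,proj("side",[.535,-.19,.05])); c=I[v-40:v+40,u-55:u+55]
cv2.imwrite("pics/k.png",cv2.resize(c,(770,560),interpolation=2))
P=cloud("side",D); m=(P[...,2]>.056)&(P[...,2]<.068)&(np.hypot(P[...,0]-.551,P[...,1]+.131)<.04)
print(m.sum(),cv2.minAreaRect(P[m][:,:2].astype(np.float32)))
E
python3 go.py .519 -.2555 .15 -104.2
```

```text
61 ((0.5513513684272766, -0.13015691936016083), (0.06502513587474823, 0.017618365585803986), 70.74797821044922)
t 14.05 tcp [ 0.5532 -0.1305  0.1904] yang -62.89 F [-0.1  0.7 -0.5] w 0.0554 j7 [-0.29  0.6   0.79  1.7  -0.48  1.05 -0.43]
travel cm [-8.75  9.56  4.03] ang [ 2.000e-02 -1.100e-01  4.131e+01]
```

View pics/k.png

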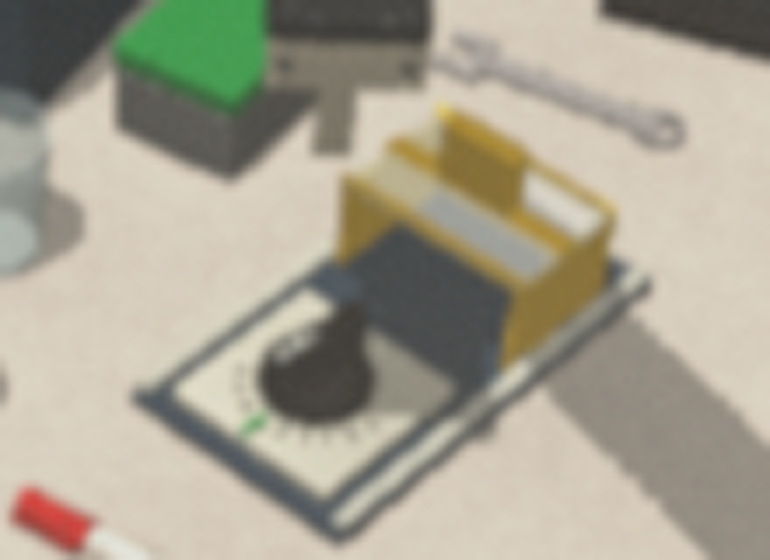

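The side view shows the bar pointing at the green mark at (255,425). The bar measures 70.7° against a target of 71.5°. Next is the lock's fin.

Emit:
carry_out --jaw '[0.2,0.2,0.2,0.2,0.2]' --travel '[[-2,2,0],[-4.5,4.7,0],[-7,7.4,0],[-8.7,9.5,0],[-8.7,9.5,2]]' --angular '[[0,0,8],[0,0,16],[0,0,25],[0,0,33],[0,0,41.3]]'

```text
t: 14.68
eef_pos: [0.5187, -0.2591, 0.1708]
orientation: [0.992, -0.123, 0.001, 0.002]
ft_force: [0.4, 0.9, -0.7]
gripper_width: 0.0558
grip_force: 0.0
```

```bash
python3 go.py .519 -.2555 .066 -104.2
```

```text
t 14.68 tcp [ 0.5187 -0.2591  0.1708] yang -104.17 F [ 0.4  0.9 -0.7] w 0.0558 j7 [-0.12  0.7   0.95  1.69 -0.64  1.08 -0.79]
travel cm [-0.09 -0.39 10.47] ang [ 0.15 -0.19  0.03]
```

Emit:
carry_out --jaw '[0.2,0.2,0.2,0.2,0.2]' --travel '[[-0.1,-0.3,2],[-0.1,-0.3,5],[-0.1,-0.3,8],[-0.1,-0.3,10],[-0.1,-0.3,10.4]]' --angular '[[0,0,0],[0,0,0],[0,0,0],[0,0,0],[0,0,0]]'

```text
t: 15.3
eef_pos: [0.5185, -0.2515, 0.0642]
orientation: [0.993, -0.119, -0.001, -0.001]
ft_force: [0.0, -0.5, 0.0]
gripper_width: 0.056
grip_force: 0.0
```

Emit:
carry_out --jaw '[-0.3,-0.9,-0.9,-0.9,-0.9]' --travel '[[0,0,0],[0,0,0],[0,0,0],[0,0,0],[0,0,0]]' --angular '[[0,0,0],[0,0,0],[0,0,0],[0,0,0],[0,0,0]]'

```text
t: 15.92
eef_pos: [0.5192, -0.2538, 0.0663]
orientation: [0.993, -0.12, 0.001, 0.001]
ft_force: [-0.5, -3.3, 2.3]
gripper_width: 0.0158
grip_force: 25.0
```

```bash
python3 go.py .551 -.131 .066 -104.2
```

```text
t 15.93 tcp [ 0.5192 -0.2538  0.0663] yang -103.84 F [-0.5 -3.3  2.3] w 0.0158 j7 [-0.07  0.82  0.84  1.8  -0.77  0.89 -0.68]
travel cm [  0.14 -12.69   0.  ] ang [ 0.14 -0.11  0.36]
```

Emit:
carry_out --jaw '[-0.9,-0.9,-0.9,-0.9,-0.9]' --travel '[[0,-1.5,0],[0,-4,0],[0,-6.5,0],[0.1,-9,0],[0.1,-11,0]]' --angular '[[0,0,0],[0,0,0],[0,0,0],[0,0,0],[0,0,0]]'

```text
t: 16.55
eef_pos: [0.5464, -0.1457, 0.0663]
orientation: [0.993, -0.12, 0.0, 0.001]
ft_force: [-1.3, -4.5, 3.2]
gripper_width: 0.0158
grip_force: 25.0
```

Emit:
carry_out --jaw '[-0.9,-0.9,-0.9,-0.9,-0.9]' --travel '[[0,-0.7,0],[0,-1.4,0],[0,-2,0],[0,-2,0],[0,-2,0]]' --angular '[[0,0,0],[0,0,0],[0,0,0],[0,0,0],[0,0,0]]'

```text
t: 17.18
eef_pos: [0.5496, -0.133, 0.0663]
orientation: [0.993, -0.122, 0.001, 0.005]
ft_force: [-2.6, -12.5, 0.3]
gripper_width: 0.0158
grip_force: 25.0
```

```bash
python3 go.py .551 -.131 .066 -104.2
```

```text
t 17.18 tcp [ 0.5496 -0.133   0.0663] yang -104.03 F [ -2.6 -12.5   0.3] w 0.0158 j7 [-0.31  0.81  0.87  1.84 -0.79  0.88 -0.88]
travel cm [ 0.09 -0.23  0.03] ang [ 0.61 -0.15  0.17]
```

The lock is against its end stop (12 N, 2 mm from the knob's axis), so I release and back off.

Emit:
carry_out --jaw '[-0.2,0.1,0.2,0.2,0.2]' --travel '[[0,0.2,0],[0,0.2,0],[0,0.2,0],[0,0.2,0],[0,0.2,-2]]' --angular '[[0,0,0],[0,0,0],[0,0,0],[0,0,0],[0,0,0]]'

```text
t: 17.8
eef_pos: [0.5495, -0.1267, 0.0849]
orientation: [0.993, -0.119, -0.002, -0.001]
ft_force: [-0.3, -1.1, 0.5]
gripper_width: 0.0554
grip_force: 0.0
```

Emit:
carry_out --jaw '[0.2,0.2,0.2,0.2,0.2]' --travel '[[0,0,-4],[0,0,-9],[0,4,-12],[0,9,-12],[0,12,-12]]' --angular '[[0,0,0],[0,0,0],[0,0,0],[0,0,0],[0,0,0]]'

```text
t: 18.42
eef_pos: [0.521, -0.2476, 0.2081]
orientation: [0.993, -0.121, 0.001, 0.001]
ft_force: [-0.1, -0.1, -0.7]
gripper_width: 0.0558
grip_force: 0.0
```

```bash
python3 go.py
python3 - <<'E'
from h import *
I,D=manip.get_image("side"); T,E=manip.get_image("top"); P=cloud("side",D); H=cv2.cvtColor(I,cv2.COLOR_BGR2HSV)
m=(H[...,0]>15)&(H[...,0]<35)&(H[...,1]>100)&(P[...,2]>.108)&(P[...,2]<.125)&(abs(P[...,0]-.55)<.08)&(abs(P[...,1]+.13)<.1)
print(m.sum(),cv2.minAreaRect(P[m][:,:2].astype(np.float32)) if m.any() else 0)
m=(H[...,0]>100)&(H[...,0]<125)&(H[...,1]>150)&(abs(P[...,0]-.538)<.025)&(abs(P[...,1]-.226)<.025); print("cap z",np.percentile(P[m][:,2],95))
cv2.imwrite("pics/e.png",np.vstack([cv2.resize(I[110:320,190:420],(560,300)),cv2.resize(T[90:290,130:500],(560,300))]))
E
```

```text
t 18.43 tcp [ 0.521  -0.2476  0.2081] yang -103.93 F [-0.1 -0.1 -0.7] w 0.0558 j7 [-0.16  0.66  0.99  1.65 -0.59  1.15 -0.84]
61 ((0.5510258078575134, -0.13222883641719818), (0.021999580785632133, 0.04923071712255478), 75.36759185791016)
cap z 0.15098596636983394
```

View pics/e.png

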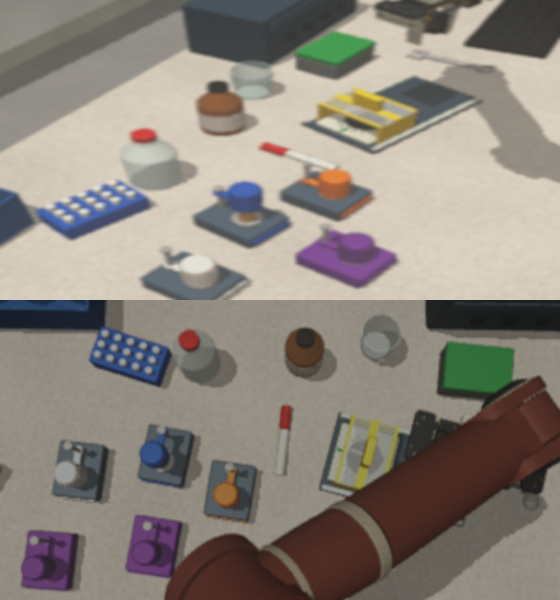

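The side view shows the hood over the knob at (365,115) and the blue cap raised at (243,197). The orange and white caps are down and the bystanders are in place. The fin is at (0.551, -0.132), on the knob's axis, so I hand the job in.

```bash
python3 -c "
from bench import manip
print(manip.job_done())"
```

```text
the job is handed in; nothing more can be done
None
```

The job is handed in and no verdict came back; in the last images and depth readings the blue cap is up at its stop, the lock is fully over the knob, the orange and white caps and the bystanders are in place and the gripper is clear, and the knob, last measured before the lock covered it, was within 1° of the green mark.

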